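# Load the gift-wrapping tape dispenser

### The arm

A 6-joint arm with a two-finger parallel gripper is mounted at the origin on the work surface. World frame = base frame: x ahead of the robot, y to its left, z up, the work surface at z = 0. Lengths are in mm, angles in degrees, forces in N, time in s.
With the tool pointing down it reaches from about 350 to 975 mm from the base axis. Payload 4.9 kg.
Tool frame: the origin (TCP) lies between the finger pads; the fingertips stand 11 mm ahead of it and the grasp point (between the pads) lies 8 mm behind it; z points along the fingers, y is the direction in which the jaws open and shut (so a half turn about z gives the same grasp; the last joint's range is limited). The gripper opens to 85 mm and grips with 20 to 120 N. Pads are 22 mm wide; open, the fingers measure 114 mm over their backs; the gripper's body (76 mm by 85 mm) begins 54 mm behind the grasp point. The pads swing forward as they close: fully open they stand 13 mm farther back than shut.
Start: joints at [-75.63, 3.019, 92.412, -0, 84.569, -6.818], TCP at [225.887, -582.732, 242.304] pointing down, gripper open.
Joint ranges: [-172.51, 172.51], [-57.92, 126.97], [3.15, 148.05], [-58.71, 238.71], [5.1, 150.11], [-179.66, 179.66]. Speed limits (degrees/s): [147.25, 147.25, 180, 180, 180, 180].

### API

Orientations are given as a 3x3 rotation matrix whose columns are the frame's x, y, z axes.
In Python, from bench import bot gives the robot as it stands.
- The arm moves only by the shell command python3 -m jog 'ROWS' [FORCE]. ROWS is a JSON object of lists of equal length, an entry for each row: "hand": the opening, from -1 (shut) to 1 (fully open); "dp": the shift along the tool's x, y, z in m, a list of three; "delta_rot": the turn, a rotation vector about the tool's x, y, z in degrees, a list of three. In form: {"hand": [hand, ...], "dp": [[x, y, z], ...], "delta_rot": [[ax, ay, az], ...]}. A call has 1 to 20 rows; each row is the pose to reach, as a shift and turn from the pose commanded when the call began, along the tool's axes at that moment; what a row does not reach only later rows make up. A row lasts 1/8 s, in which the tool goes at most 62.5 mm and 10.7 degrees, less where a joint would pass 70% of its speed; a pose out of reach is approached as far as the arm can. A call with a gripper value outside its range is refused whole. The fingers move at their own pace and stop on an object; FORCE is the grip in N (left out, the last holds). Time passes only in rows, so rows that repeat a pose let the fingers close. It gives the time, the measured TCP pose, the force and the opening at its end, in the units of the state.
- bot.get_obs(): the state, without advancing time (a new reading comes with each control period).
- bot.get_image(name): name is "side" or "top"; returns a dict with "pixels" (400x640x3 uint8, red, green, blue), "camera_matrix" (3x3 intrinsics, pixels), "rvec" (rotation vector, rad) and "tvec" (3), from world to camera coordinates, as OpenCV has them. Camera axes: x right, y down, z forward; pixel columns grow to the right and rows downward; lengths in mm; the calibration is good to about 2 mm. A picture is of the moment at which its call begins. There is no depth.
- bot.close_job(): hands the job in, once; it reports no verdict.
Trained networks look in a picture, given as the dict that the camera call returned (one of the last four; its "shot" number tells which), for a name from the list of things; names that differ only in an ending like _2 or _b are one class to them, and where a whole thing is asked for, a point or a joint stands for the part that bears it (a point fixed in the world has none). Each returns a list of dicts, best first, with "confidence" (0 to 1); they miss things now and then, are a little off and sometimes report something else, mostly with a low value. They report only what shows in the picture. A call takes as long as a camera call. They do not tell look-alikes from the thing itself.
- bot.recognise(picture, label): "rect" ([centre column, centre row, width, height] in pixels, round what is visible of it).
The state is a dict: "time_s": time; "q": joint angles; "qd": joint speeds; "tau": joint torques, N m; "ee_pos": TCP position; "tcp_rot": TCP orientation; "wrist_force": force on the tool from outside, world axes, zero at the start; "wrist_torque": the same for the moment, N m; "gripper_width": finger opening in mm.
Only numpy, scipy, OpenCV 4.12 (cv2) and the standard library are available. Lean on these libraries where they do the work, as an engineer would, in place of code of your own. Each camera call takes 0.05 s, during which the arm holds its last target. There are 200 camera calls.

### The job

Load the tape dispenser for gift wrapping: thread the three tape rolls from the green-lined box lid onto its swung-up, leaning spindle in order of width, the widest first against the flange at the hinge, then the middle one, the narrowest last, so that each faces its own lane of the cutter. Then swing the loaded spindle down until its free end lies fully home in the open slot of its saddle, and let go. Leave the tumbler, the white carton, the stapler and the small navy gift box in the lid where they stand.

Things in the scene. Friction and masses are not known exactly. Their poses are not given: they have to be found in the camera images.
- dispenser: Bench tape dispenser, fixed. Origin on the table; base x -35..85, y -45..85 mm, 10 mm thick. At x 60 two lugs (40 mm over both, 72 high) hold the spindle's hinge: axis along y, 60 mm up. At x -17..-25 the saddle: post 38 mm wide, open-topped slot 26 wide, bottom 49.5 mm up, prongs 69 up. At y 55..79 three tape lanes and cutter, 46 high. The spindle's free end points to -x, roughly to the robot.
- spindle (a joint): Angle (rad) of the spindle above level: 0 = swung down, home in the saddle slot (firm stop); 0.8 to 1.1 at the start; 1.22 at most. Hinge axis through point (60, 0, 60) mm of the dispenser's frame, parallel to its y. A stiff friction hinge (0.5 N m) holds it wherever it is left, loaded or not; to swing it down by the free end takes 3 to 7 N there.
- spindle_seat (a point): Point on the spindle's axis at the face of the black seat flange (34 mm disc), 15 mm from the hinge axis: the first roll rests here. x axis along the spindle to its free end, y level. Steel bar 21 mm in diameter; the rolls slide on it freely (2 mm clearance all round), down to the seat by their own weight while it leans, and fill 54 mm. When swung down, the saddle's faces are 62 and 70 mm from the seat.
- spindle_tip (a point): Free end of the spindle, on its axis, 106 mm from the seat. The last 32 mm are an orange plastic grip end of the same 21 mm diameter, its last 12 mm a tapered round nose. When swung down it sticks out 36 mm beyond the saddle.
- roll_wide_center (a point): A full roll of kraft-brown adhesive tape wound hard on a white core: a rigid ring, outer diameter 64 mm, 24 mm wide (tall as it lies), bore 25 mm, about 80 g. It starts lying flat on the floor of the gift-box lid. The point is the centre of the ring; its z axis is the roll's axis (both faces are alike).
- roll_middle_center (a point): A full roll of off-white adhesive tape wound hard on a blue core: a rigid ring, outer diameter 56 mm, 18 mm wide (tall as it lies), bore 25 mm, about 50 g. It starts lying flat on the floor of the gift-box lid. The point is the centre of the ring; its z axis is the roll's axis (both faces are alike).
- roll_narrow_center (a point): A full roll of red adhesive tape wound hard on a white core: a rigid ring, outer diameter 48 mm, 12 mm wide (tall as it lies), bore 25 mm, about 30 g. It starts lying flat on the floor of the gift-box lid. The point is the centre of the ring; its z axis is the roll's axis (both faces are alike).
- gift_lid: Shallow gift-box lid, navy outside, green inside, open side up, fixed: 256 (x) x 176 (y) mm, walls 3 mm thick and 40 high, floor 3 thick. Origin at the centre of its underside. Three rolls and the small gift box lie in it at four places, about 62 mm either way along x and 42 mm along y from its middle; which lies where varies.
- ring_box_center (a point): Small closed navy gift box with a gold band, 48 x 48 x 35 mm, standing in the lid; point at its centre. A bystander.
- tumbler_center (a point): Closed navy drinking tumbler with a steel rim, 75 mm in diameter, 140 mm tall, upright; point on its axis 70 mm above the table. A bystander.
- carton_center (a point): White carton 70 x 50 mm, 95 mm tall; point at its centre. A bystander.
- stapler_center (a point): Blue and black stapler, 130 mm along its x, 36 mm wide, about 55 mm high; point 25 mm above the table. A bystander.
Mind the look-alikes: they are no part of the job. Leave any purple or red look-alike of the part that bears roll_wide_center alone.

How it is judged:
By the outcome, as a careful person would: the job done as asked, in the order asked, and still so for the second after the job is handed in, with the robot touching nothing.
It also fails if it takes over 72 s, if anything falls off the work surface, if the arm or the gripper's body presses on something with over 40 N, if the wrist force passes 120 N, or if a joint passes its speed limit or range.

## Working session

There is one attempt and no reset: what is moved stays moved. The work goes in short steps, Python scripts to look and compute and a shell command to move; the robot and the scene stay as the last step left them, time stands still between calls to the robot, and variables do not carry over. Pictures are saved under pics/ and viewed, about 8 in all and at most 12, crops included, and the job is handed in when it is done.

```bash
mkdir -p pics; ls; cat > h.py <<'E'
import numpy as np, cv2
from bench import bot
def cam(p):
    R=cv2.Rodrigues(np.array(p["rvec"],float))[0]; t=np.array(p["tvec"],float).ravel(); K=np.array(p["camera_matrix"],float)
    return K,R,t
def proj(p,X):
    K,R,t=cam(p); c=(K@(R@np.atleast_2d(X).T+t[:,None])).T; return c[:,:2]/c[:,2:]
def ray(p,uv):
    K,R,t=cam(p); d=R.T@np.linalg.inv(K)@np.array([uv[0],uv[1],1.]); return -R.T@t,d/np.linalg.norm(d)
def atz(p,uv,z):
    o,d=ray(p,uv); return o+d*(z-o[2])/d[2]
def save(p,name,crop=None,s=1):
    im=p["pixels"][:,:,::-1]
    if crop: a,b,c,d=crop; im=im[b:d,a:c]
    cv2.imwrite("pics/"+name,cv2.resize(np.ascontiguousarray(im),None,fx=s,fy=s,interpolation=cv2.INTER_CUBIC))
E
python3 - <<'E'
from h import *
import pickle
P={}
for n in("top","side"):
    p=bot.get_image(n);P[n]=p;save(p,n+"0.png",s=1.25)
    o,d=ray(p,(320,200));print(n,o.round(),d.round(2))
    for l in("roll_wide_center","roll_middle_center","roll_narrow_center","ring_box_center","spindle_tip","spindle_seat","dispenser","gift_lid","tumbler_center","carton_center","stapler_center"):
        r=bot.recognise(p,l)
        print(n,l,[(np.round(x["rect"]).astype(int).tolist(),round(x["confidence"],2)) for x in r[:3]], [atz(p,x["rect"][:2],12).round().tolist()[:2] for x in r[:2]])
pickle.dump(P,open("P0.pkl","wb"))
o=bot.get_obs();print(o["time_s"],o["gripper_width"],np.round(o["tcp_rot"],3).tolist(), o["wrist_force"])
E
```

```text
pics
top [ 351.  -35. 1275.] [ 0.14  0.   -0.99]
top roll_wide_center [([346, 221, 23, 26], 0.82), ([386, 236, 21, 21], 0.61), ([464, 234, 24, 19], 0.58)] [[464.0, -111.0], [421.0, -229.0]]
top roll_middle_center [([386, 193, 20, 17], 0.72)] [[550.0, -231.0]]
top roll_narrow_center [([416, 196, 14, 15], 0.67)] [[544.0, -321.0]]
top ring_box_center [([418, 235, 19, 20], 0.56)] [[426.0, -324.0]]
top spindle_tip [([261, 182, 14, 31], 0.67), ([260, 185, 42, 44], 0.41)] [[578.0, 143.0], [568.0, 146.0]]
top spindle_seat [([260, 181, 13, 20], 0.8)] [[581.0, 144.0]]
top dispenser [([259, 185, 42, 39], 0.71)] [[569.0, 148.0]]
top gift_lid [([403, 216, 67, 94], 0.82), ([416, 194, 14, 15], 0.64)] [[483.0, -283.0], [550.0, -321.0]]
top tumbler_center [([350, 264, 25, 27], 0.92)] [[339.0, -126.0]]
top carton_center [([345, 160, 22, 34], 0.84)] [[650.0, -107.0]]
top stapler_center [([188, 216, 17, 46], 0.75), ([260, 181, 12, 23], 0.3)] [[470.0, 351.0], [581.0, 146.0]]
side [-127.  637.  642.] [ 0.59 -0.61 -0.53]
side roll_wide_center [([352, 214, 18, 17], 0.71), ([265, 207, 21, 24], 0.47)] [[458.0, -101.0], [679.0, 46.0]]
side roll_middle_center [([356, 185, 15, 6], 0.59)] [[556.0, -244.0]]
side roll_narrow_center [([375, 178, 16, 13], 0.45)] [[537.0, -323.0]]
side ring_box_center [] []
side spindle_tip [([265, 205, 19, 24], 0.84)] [[687.0, 38.0]]
side spindle_seat [([264, 208, 22, 27], 0.59)] [[677.0, 52.0]]
side dispenser [([262, 226, 64, 69], 0.96)] [[607.0, 118.0]]
side gift_lid [([225, 295, 43, 53], 0.73)] [[463.0, 339.0]]
side tumbler_center [([384, 207, 21, 54], 0.86)] [[409.0, -190.0]]
side carton_center [([312, 182, 25, 41], 0.78)] [[678.0, -156.0]]
side stapler_center [([224, 295, 46, 54], 0.93)] [[464.0, 342.0]]
1.2 85.07028023310491 [[0.932, 0.361, -0.0], [0.361, -0.932, -0.0], [-0.0, 0.0, -1.0]] [0.21045024 0.91747985 0.3391252 ]
```

View pics/top0.png

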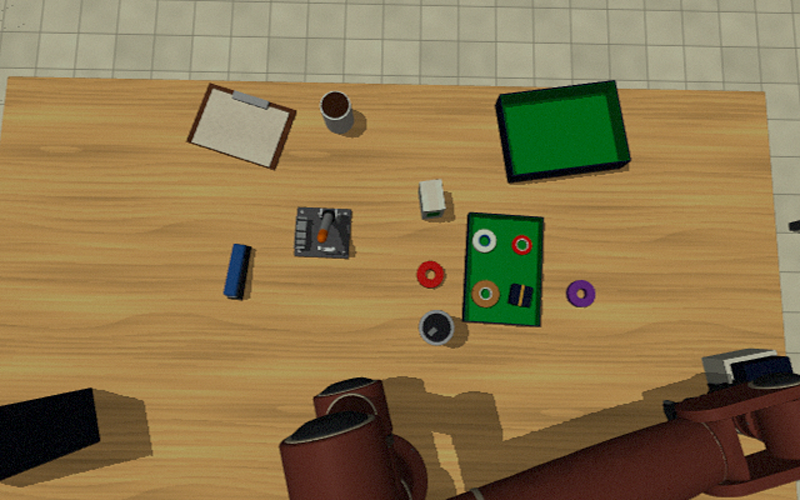

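```bash
python3 - <<'E'
from h import *
import pickle
P=pickle.load(open("P0.pkl","rb"))
a=P["top"]["pixels"][160:260,220:480];b=P["side"]["pixels"][130:280,215:415]
a=cv2.resize(np.ascontiguousarray(a[:,:,::-1]),(780,300),interpolation=cv2.INTER_CUBIC)
b=cv2.resize(np.ascontiguousarray(b[20:120,:,::-1]),(600,300),interpolation=cv2.INTER_CUBIC)
c=np.zeros((600,780,3),np.uint8);c[:300]=a;c[300:,:600]=b
cv2.imwrite("pics/c0.png",c)
E
```

```text
(no output)
```

View pics/c0.png

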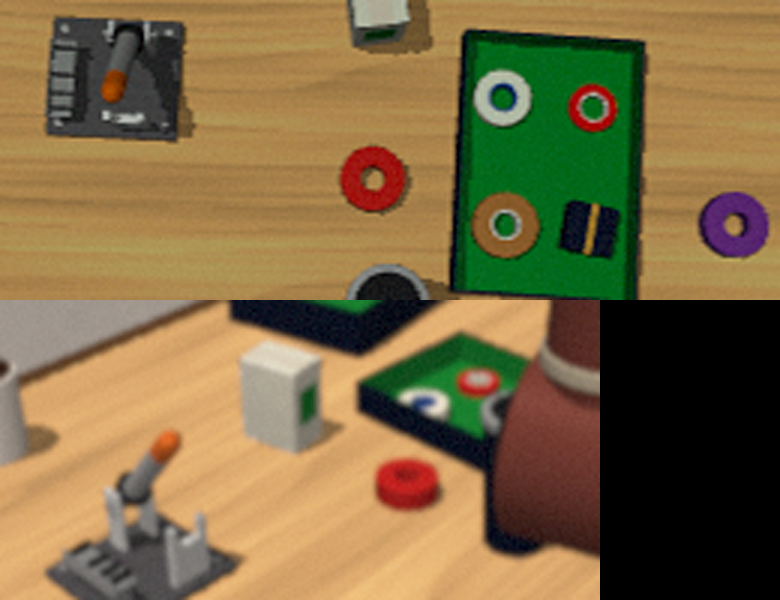

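The top picture shows four rings that could pass for the wide roll, in image pixels. Kraft brown in the lid is at (388,235), plain red on the table at (345,221), purple on the table at (464,234), and white with a blue core in the lid at (387,193). By the description, wide is the kraft ring, middle is the white/blue one, and narrow is the small red one with a white core in the lid at (417,196). The crop confirms this. Next I'll fit the poses.

```bash
cat > fit.py <<'E'
from h import *
import pickle
from scipy.optimize import minimize
P=pickle.load(open("P0.pkl","rb"))
S=4
def box(x0,x1,y0,y1,z0,z1): return np.array([[x,y,z] for x in(x0,x1) for y in(y0,y1) for z in(z0,z1)],float)
def cyl(th,s0,s1,r0,r1):
    u=np.array([-np.cos(th),0,np.sin(th)]);v=np.array([0,1,0]);w=np.cross(u,v);a=np.linspace(0,2*np.pi,24,endpoint=False)
    c=np.array([60,0,60.])
    return np.vstack([c+s*u+r*(np.cos(a)[:,None]*v+np.sin(a)[:,None]*w) for s,r in((s0,r0),(s1,r1))])
def world(pts,x,y,yaw):
    c,s=np.cos(yaw),np.sin(yaw); return pts@np.array([[c,-s,0],[s,c,0],[0,0,1]]).T+[x,y,0]
def parts(th): 
    body=[box(-35,85,-45,85,0,10),box(-25,-17,-19,-13,0,69),box(-25,-17,13,19,0,69),box(-25,-17,-19,19,0,49.5),box(52,68,-20,-14,0,72),box(52,68,14,20,0,72),cyl(th,10,15,17,17),cyl(th,0,89,10.5,10.5)]
    return body,[cyl(th,89,109,10.5,10.5),cyl(th,109,121,10.5,6)]
def render(p,hulls,x,y,yaw,roi,off=(0,0)):
    a,b,c,d=roi;m=np.zeros(((d-b)*S,(c-a)*S),np.uint8)
    for h in hulls:
        q=(proj(p,world(h,x,y,yaw))+off-[a,b]+0.5)*S-0.5
        cv2.fillConvexPoly(m,cv2.convexHull(np.round(q*16).astype(np.int32)),1,shift=4)
    return m>0
def up(p,roi): a,b,c,d=roi; return cv2.resize(np.ascontiguousarray(p["pixels"][b:d,a:c]),None,fx=S,fy=S,interpolation=cv2.INTER_CUBIC)
def orange(im):
    h=cv2.cvtColor(im,cv2.COLOR_RGB2HSV); return (h[...,0]<14)&(h[...,1]>165)&(h[...,2]>60)
def grey(im):
    h=cv2.cvtColor(im,cv2.COLOR_RGB2HSV); return (h[...,1]<70)
ROI={"top":(230,155,290,215),"side":(215,160,310,270)}
E
python3 - <<'E'
from fit import *
M={}
for n in ROI:
    im=up(P[n],ROI[n]);o=orange(im);g=grey(im)
    k=np.ones((5,5),np.uint8)
    o=cv2.morphologyEx(o.astype(np.uint8),cv2.MORPH_OPEN,k);g=cv2.morphologyEx(g.astype(np.uint8),cv2.MORPH_OPEN,k)
    if 1:
        nn,l,st,_=cv2.connectedComponentsWithStats(((g|o)>0).astype(np.uint8)); i=1+np.argmax(st[1:,4]); al=l==i
    M[n]=((o>0)&al,al); print(n,o.sum()/S/S,al.sum()/S/S)
def iou(a,b): return (a&b).sum()/max(1,(a|b).sum())
def cost(v,ns=("top","side"),full=False):
    x,y,yaw,th=v[0],v[1],np.radians(v[2]),v[3];c=[]
    for n in ns:
        b,o=parts(th);A=render(P[n],b+o,x,y,yaw,ROI[n]);O=render(P[n],o,x,y,yaw,ROI[n])
        c+=[iou(A,M[n][1]),iou(O,M[n][0])]
    return c if full else -sum(c)
best=None
for yaw in(-8,0,8):
    r=minimize(cost,[560,130,yaw,.95],method="Nelder-Mead",options=dict(initial_simplex=[[560,130,yaw,.95],[580,130,yaw,.95],[560,150,yaw,.95],[560,130,yaw+6,.95],[560,130,yaw,1.05]],xatol=.05,fatol=1e-4))
    print(r.x.round(3),r.fun.round(3))
    if best is None or r.fun<best.fun: best=r
print(np.round(cost(best.x,full=True),3))
for n in("top","side"):
    r=minimize(lambda v:cost(v,(n,)),best.x,method="Nelder-Mead");print(n,r.x.round(3),r.fun.round(3))
x,y,yaw,th=best.x[0],best.x[1],np.radians(best.x[2]),best.x[3]
np.save("disp.npy",best.x)
outs=[]
for n in ROI:
    im=up(P[n],ROI[n]).copy();b,o=parts(th)
    for m,col in((M[n][1],(255,255,255)),(render(P[n],b+o,x,y,yaw,ROI[n]),(0,255,0)),(render(P[n],o,x,y,yaw,ROI[n]),(0,0,255))):
        cs,_=cv2.findContours(m.astype(np.uint8),cv2.RETR_LIST,cv2.CHAIN_APPROX_NONE);cv2.drawContours(im,cs,-1,col,1)
    outs.append(im)
H=max(i.shape[0] for i in outs)
cv2.imwrite("pics/fit.png",np.hstack([cv2.copyMakeBorder(i,0,H-i.shape[0],0,0,0) for i in outs])[...,::-1])
# rolls & lid
p=P["top"];R=(368,165,446,265);im=up(p,R);h=cv2.cvtColor(im,cv2.COLOR_RGB2HSV)
g=(h[...,0]>45)&(h[...,0]<75)&(h[...,1]>150)
cs,_=cv2.findContours(g.astype(np.uint8),cv2.RETR_EXTERNAL,cv2.CHAIN_APPROX_NONE);c=max(cs,key=cv2.contourArea)
rc=cv2.minAreaRect(c);cn=cv2.boxPoints(rc);cn=(cn+.5)/S-.5+[R[0],R[1]]
print("lid green corners z~3", [atz(p,q,3).round(1)[:2].tolist() for q in cn])
for nm,uv,zt in(("wide",(388,235),27),("mid",(387,193),21),("nar",(417,196),15)):
    ctr=np.array([(uv[0]-R[0])*S,(uv[1]-R[1])*S]);mm=(~g).astype(np.uint8);
    yy,xx=np.mgrid[:g.shape[0],:g.shape[1]];d=np.hypot(xx-ctr[0],yy-ctr[1]);mm[d>16*S]=0;mm[d<4*S]=1
    n_,l,st,ce=cv2.connectedComponentsWithStats(mm);i=l[int(ctr[1]),int(ctr[0])];c_=max(cv2.findContours((l==i).astype(np.uint8),cv2.RETR_EXTERNAL,cv2.CHAIN_APPROX_NONE)[0],key=cv2.contourArea)
    e=cv2.fitEllipse(c_);q=(np.array(e[0])+.5)/S-.5+[R[0],R[1]];print(nm,q.round(1),np.round(np.array(e[1])/S,1),atz(p,q,zt-3).round(1))
E
```

```text
top 64.9375 1555.5625
side 67.75 1555.3125
[542.431 132.19   -2.704   0.922] -1.685
[541.995 132.469  -2.876   0.874] -1.69
[541.165 132.509  -2.192   1.167] -1.646
[0.872 0.    0.818 0.   ]
top [541.869 133.338  -2.839   0.899] -0.873
side [547.186 128.643  -3.049   0.806] -0.83
lid green corners z~3 [[361.5, -187.2], [621.7, -201.6], [614.7, -382.8], [354.6, -363.4]]
wide [387.9 234.6] [21.9 22.8] [ 426.  -234.4   24. ]
mid [386.9 192.2] [19.4 20. ] [ 552.1 -233.    18. ]
nar [417.1 195.5] [16.2 16.9] [ 544.6 -324.    12. ]
```

View pics/fit.png

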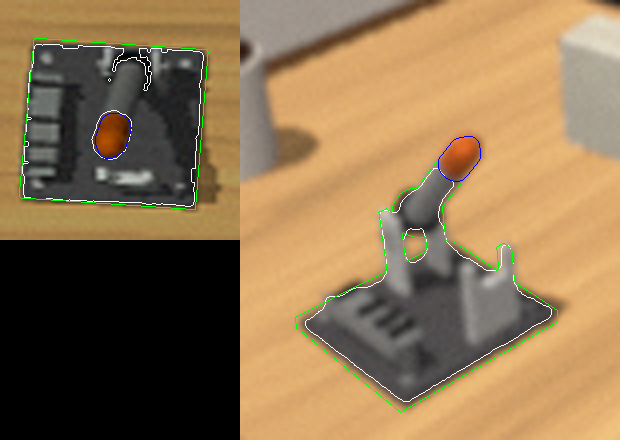

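```bash
cat > fitd.py <<'E'
from fit import *
def iou(a,b): return (a&b).sum()/max(1,(a|b).sum())
M={}
for n in ROI:
    im=up(P[n],ROI[n]);h=cv2.cvtColor(im,cv2.COLOR_RGB2HSV)
    o=cv2.morphologyEx(orange(im).astype(np.uint8),cv2.MORPH_OPEN,np.ones((9,9)))
    cs=max(cv2.findContours(o,cv2.RETR_EXTERNAL,cv2.CHAIN_APPROX_NONE)[0],key=cv2.contourArea);o[:]=0;cv2.drawContours(o,[cs],-1,1,-1)
    g=((h[...,1]<92)|(h[...,2]<70)).astype(np.uint8)
    u=cv2.morphologyEx(((g|o)>0).astype(np.uint8),cv2.MORPH_CLOSE,np.ones((7,7)))
    nn,l,st,_=cv2.connectedComponentsWithStats(u);i=1+np.argmax(st[1:,4]);M[n]=(o>0,l==i)
def cost(v,ns=("top","side"),full=False,off=None):
    x,y,yaw,th=v[0],v[1],np.radians(v[2]),v[3];c=[]
    for n in ns:
        of=(0,0) if n=="top" or len(v)<6 else v[4:6]
        b,o=parts(th);A=render(P[n],b+o,x,y,yaw,ROI[n],of);O=render(P[n],o,x,y,yaw,ROI[n],of)
        c+=[iou(A,M[n][1]),iou(O,M[n][0])]
    return c if full else -sum(c)
def nm(f,x0,st): 
    x0=np.array(x0,float);return minimize(f,x0,method="Nelder-Mead",options=dict(initial_simplex=np.vstack([x0]+[x0+np.eye(len(x0))[i]*st[i] for i in range(len(x0))]),xatol=.02,fatol=1e-4,maxfev=600))
if __name__=="__main__":
    r=nm(cost,[542,133,-2.8,.9],[5,5,2,.08]);print("both",r.x.round(3),np.round(cost(r.x,full=True),3))
    t=nm(lambda v:cost(v,("top",)),r.x,[3,3,1,.05]);print("top",t.x.round(3),t.fun)
    r6=nm(cost,[*r.x,0,0],[3,3,1,.05,.7,.7]);print("both+side px offset",r6.x.round(3),np.round(cost(r6.x,full=True),3))
    np.save("disp.npy",r6.x)
    outs=[]
    for n in ROI:
        v=r6.x;of=(0,0) if n=="top" else v[4:6];im=up(P[n],ROI[n]).copy();b,o=parts(v[3])
        for m,col in((M[n][1],(255,255,255)),(M[n][0],(255,255,0)),(render(P[n],b+o,v[0],v[1],np.radians(v[2]),ROI[n],of),(0,255,0)),(render(P[n],o,v[0],v[1],np.radians(v[2]),ROI[n],of),(0,0,255))):
            cs,_=cv2.findContours(m.astype(np.uint8),cv2.RETR_LIST,cv2.CHAIN_APPROX_NONE);cv2.drawContours(im,cs,-1,col,1)
        outs.append(im)
    H=max(i.shape[0] for i in outs)
    cv2.imwrite("pics/fit2.png",np.hstack([cv2.copyMakeBorder(i,0,H-i.shape[0],0,0,0) for i in outs])[...,::-1])
E
python3 fitd.py
```

```text
both [541.915 131.702  -1.301   0.893] [0.946 0.649 0.882 0.737]
top [541.35  132.263  -0.946   0.894] -1.6009849356085504
both+side px offset [ 5.41973e+02  1.32344e+02 -1.02900e+00  8.86000e-01  8.00000e-02
 -4.00000e-01] [0.951 0.647 0.883 0.74 ]
```

View pics/fit2.png

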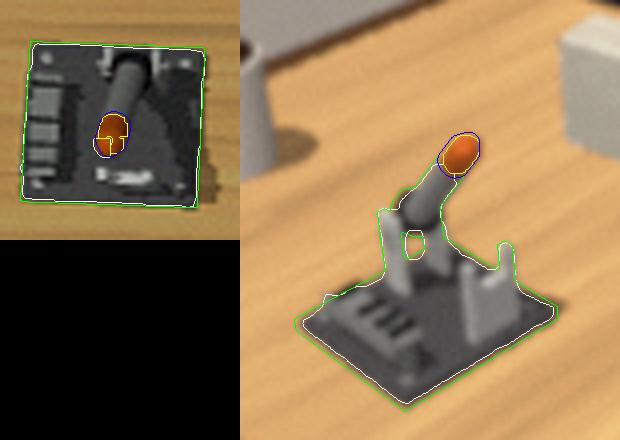

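```bash
python3 - <<'E'
from fit import *
for n,pts in(("top",[(110,150),(112,125),(105,155),(60,225),(122,120)]),("side",[(460-240,150),(475-240,145),(450-240,170),(100,200),(40,20)])):
    h=cv2.cvtColor(up(P[n],ROI[n]),cv2.COLOR_RGB2HSV);print(n,[h[y,x].tolist() for x,y in pts])
E
sed -i 's/return (h\[...,0\]<14).*/return ((h[...,0]<25)|(h[...,0]>170))\&(h[...,1]>180)\&(h[...,2]>45)/' fit.py; python3 fitd.py
```

```text
top [[13, 253, 142], [13, 253, 127], [14, 216, 97], [20, 134, 173], [12, 255, 102]]
side [[11, 207, 218], [11, 199, 181], [10, 197, 141], [16, 129, 216], [15, 29, 158]]
both [542.375 132.699  -2.527   0.88 ] [0.958 0.832 0.878 0.626]
top [542.287 132.609  -1.735   0.88 ] -1.796476958577989
both+side px offset [ 5.42367e+02  1.32699e+02 -2.53100e+00  8.80000e-01 -2.00000e-03
  2.00000e-03] [0.958 0.832 0.878 0.626]
```

```bash
cat >> h.py <<'E'
from scipy.spatial.transform import Rotation as Ro
def Rdown(ydeg):  # tool pointing down, tool y at heading ydeg
    a=np.radians(ydeg);y=np.array([np.cos(a),np.sin(a),0]);z=np.array([0,0,-1.]);return np.column_stack([np.cross(y,z),y,z])
def plan(*tg):
    o=bot.get_obs();R0=np.array(o["tcp_rot"]);p0=np.array(o["ee_pos"])
    print("t",round(o["time_s"],2),"p",p0.round(1),"w",round(o["gripper_width"],1),"F",np.round(o["wrist_force"],1))
    for p,R in tg:
        R=R0 if R is None else R
        print("dp",((R0.T@(np.array(p)-p0))/1000).round(4).tolist(),"rot",np.degrees(Ro.from_matrix(R0.T@R).as_rotvec()).round(1).tolist())
E
python3 - <<'E'
from h import *
plan(([426,-234.4,110],Rdown(-3)),([426,-234.4,17],Rdown(-3)))
E
```

```text
t 1.2 p [ 225.9 -582.7  242.3] w 85.1 F [0.2 0.9 0.3]
dp [0.3125, -0.2525, 0.1323] rot [0.0, 0.0, -65.8]
dp [0.3125, -0.2525, 0.2253] rot [0.0, 0.0, -65.8]
```

```bash
python3 -m jog '{"hand":[1,1,1,1,1,1,1,1,1,1,1,1,1],"dp":[[0.3125,-0.2525,0.1323],[0.3125,-0.2525,0.1323],[0.3125,-0.2525,0.1323],[0.3125,-0.2525,0.1323],[0.3125,-0.2525,0.1323],[0.3125,-0.2525,0.1323],[0.3125,-0.2525,0.1323],[0.3125,-0.2525,0.1323],[0.3125,-0.2525,0.1323],[0.3125,-0.2525,0.170],[0.3125,-0.2525,0.200],[0.3125,-0.2525,0.200],[0.3125,-0.2525,0.200]],"delta_rot":[[0,0,-65.8],[0,0,-65.8],[0,0,-65.8],[0,0,-65.8],[0,0,-65.8],[0,0,-65.8],[0,0,-65.8],[0,0,-65.8],[0,0,-65.8],[0,0,-65.8],[0,0,-65.8],[0,0,-65.8],[0,0,-65.8]]}' 40
python3 - <<'E'
from h import *
plan(([426,-234.4,17],Rdown(-3)))
p=bot.get_image("top");save(p,"t1.png",(350,160,480,270),5)
p=bot.get_image("side");q=bot.recognise(p,"roll_wide_center");print([(x["rect"],x["confidence"]) for x in q])
E
```

```text
time_s: 2.82
ee_pos: [426.6, -235.9, 43.9]
tcp_rot: [[0.054, 0.999, 0.002], [0.999, -0.054, -0.002], [-0.001, 0.002, -1.0]]
wrist_force: [0.2, 0.5, 0.3]
gripper_width: 85.4
t 2.83 p [ 426.6 -235.9   43.9] w 85.4 F [0.2 0.5 0.3]
dp [0.0015, -0.0008, 0.0269] rot [0.1, 0.1, -0.1]
[([352.1, 213.5, 19.9, 19.2], 0.74), ([386.6, 201.3, 24.9, 45.4], 0.69)]
```

View pics/t1.png

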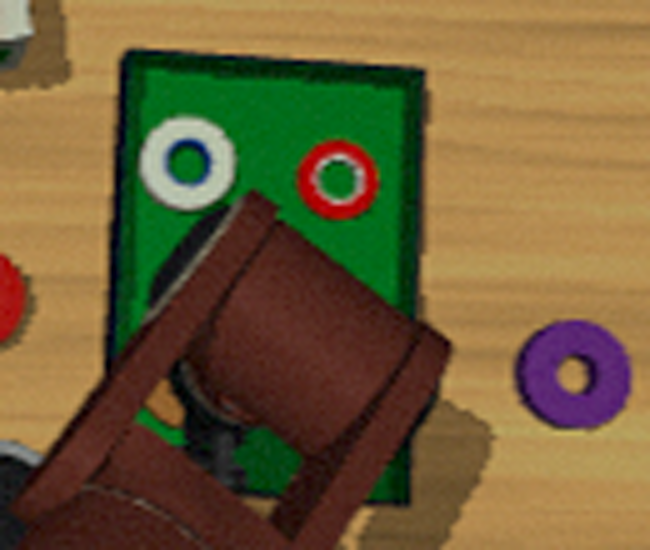

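The crop shows the gripper over the kraft roll, with the white/blue roll at about (388,193) and the red/white one at (418,196) undisturbed. Next: descend, close and lift.

```bash
python3 -m jog '{"hand":[1,1,1,-1,-1,-1,-1,-1],"dp":[[0.0015,-0.0008,0.015],[0.0015,-0.0008,0.0265],[0.0015,-0.0008,0.0265],[0.0015,-0.0008,0.0265],[0.0015,-0.0008,0.0265],[0.0015,-0.0008,0.0265],[0.0015,-0.0008,0.0265],[0.0015,-0.0008,0.0265]],"delta_rot":[[0,0,0],[0,0,0],[0,0,0],[0,0,0],[0,0,0],[0,0,0],[0,0,0],[0,0,0]]}' 40
cat > tgt.py <<'E'
from h import *
D=np.load("disp.npy"); D[:4]=[542.3,132.6,-2.2,.88]
def spin(s,dx=0,dz=0):  # world point on spindle axis, s from seat; and tool R pointing down along spindle, tool y level
    a=np.radians(D[2]);th=D[3];c,si=np.cos(a),np.sin(a);Rz=np.array([[c,-si,0],[si,c,0],[0,0,1]])
    u=Rz@np.array([-np.cos(th),0,np.sin(th)]);h=np.array([D[0],D[1],0])+Rz@np.array([60,0,60])
    z=-u;y=Rz@np.array([0,-1,0]);return h+(15+s)*u,np.column_stack([np.cross(y,z),y,z]),u
E
python3 - <<'E'
from tgt import *
plan(([426,-234.4,150],None))
for s in(106,120,136): print(s,spin(s)[0].round(1))
print(spin(1)[1].round(3))
E
```

```text
time_s: 3.98
ee_pos: [425.9, -233.2, 16.5]
tcp_rot: [[0.053, 0.999, 0.001], [0.999, -0.053, -0.001], [-0.001, 0.001, -1.0]]
wrist_force: [-0.2, -0.2, 4.5]
gripper_width: 63.5
t 3.98 p [ 425.9 -233.2   16.5] w 63.5 F [-0.2 -0.2  4.5]
dp [-0.0013, 0.0004, -0.1335] rot [0.0, 0.0, 0.0]
106 [525.2 133.3 153.3]
120 [516.3 133.6 164. ]
136 [506.1 134.  176.4]
[[ 0.77  -0.038  0.637]
 [-0.03  -0.999 -0.024]
 [ 0.637  0.    -0.771]]
```

```bash
sed -i 's/y=Rz@np.array(\[0,-1,0\])/y=Rz@np.array([0,1,0])/' tgt.py; python3 - <<'E'
from tgt import *
P0,R,u=spin(145);print(P0.round(1))
plan(([426,-234.4,170],None),(P0,R)); print(np.round(bot.get_obs()["q"],1))
E
```

```text
[500.4 134.2 183.3]
t 3.98 p [ 425.9 -233.2   16.5] w 63.5 F [-0.2 -0.2  4.5]
dp [-0.0013, 0.0004, -0.1535] rot [0.0, 0.0, 0.0]
dp [0.3707, 0.0553, -0.167] rot [-31.2, -30.7, -86.8]
[-37.5  -1.  120.    0.   60.9 -34.5]
```

```bash
python3 -m jog '{"hand":[-1,-1,-1,-1,-1,-1,-1,-1,-1,-1,-1,-1,-1,-1,-1],"dp":[[0,0,-0.05],[0,0,-0.11],[0,0,-0.16],[0.3707,0.0553,-0.167],[0.3707,0.0553,-0.167],[0.3707,0.0553,-0.167],[0.3707,0.0553,-0.167],[0.3707,0.0553,-0.167],[0.3707,0.0553,-0.167],[0.3707,0.0553,-0.167],[0.3707,0.0553,-0.167],[0.3707,0.0553,-0.167],[0.3707,0.0553,-0.167],[0.3707,0.0553,-0.167],[0.3707,0.0553,-0.167]],"delta_rot":[[0,0,0],[0,0,0],[0,0,0],[-31.2,-30.7,-86.8],[-31.2,-30.7,-86.8],[-31.2,-30.7,-86.8],[-31.2,-30.7,-86.8],[-31.2,-30.7,-86.8],[-31.2,-30.7,-86.8],[-31.2,-30.7,-86.8],[-31.2,-30.7,-86.8],[-31.2,-30.7,-86.8],[-31.2,-30.7,-86.8],[-31.2,-30.7,-86.8],[-31.2,-30.7,-86.8]]}' 40
python3 - <<'E'
from tgt import *
import pickle
P0,R,u=spin(145);plan((P0,R))
a=bot.get_image("top");b=bot.get_image("side");pickle.dump({"top":a,"side":b},open("P1.pkl","wb"))
A=cv2.resize(a["pixels"][150:220,225:295],(480,480),interpolation=cv2.INTER_CUBIC);B=cv2.resize(b["pixels"][150:250,215:315],(480,480),interpolation=cv2.INTER_CUBIC)
cv2.imwrite("pics/st1.png",np.hstack([A[:,:320+160],B])[...,::-1][:, :960][:, :].copy() if 0 else cv2.resize(np.hstack([A,B]),(800,400))[...,::-1])
E
```

```text
time_s: 5.85
ee_pos: [500.4, 134.6, 183.2]
tcp_rot: [[-0.771, 0.04, 0.635], [0.032, 0.999, -0.024], [-0.636, 0.002, -0.772]]
wrist_force: [1.0, 0.1, -1.3]
gripper_width: 62.9
t 5.85 p [500.4 134.6 183.2] w 62.9 F [ 1.   0.1 -1.3]
dp [-0.0001, -0.0004, -0.0001] rot [-0.0, -0.1, -0.2]
```

View pics/st1.png

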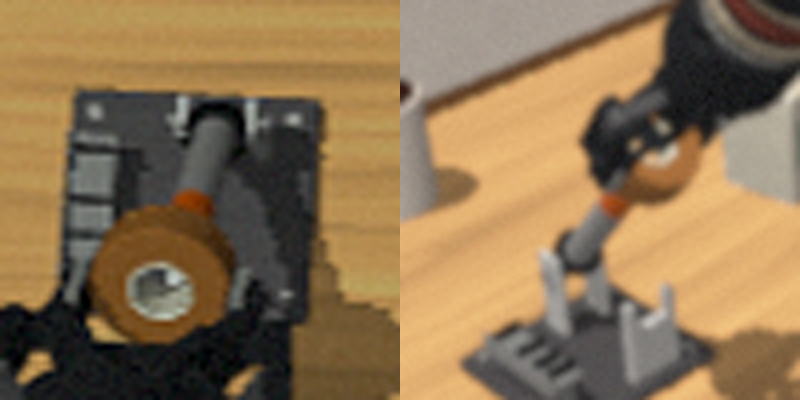

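```bash
cat > rollfit.py <<'E'
from fit import *
import sys
from tgt import spin
Q=pickle.load(open(sys.argv[1],"rb"));rad,wid=float(sys.argv[2]),float(sys.argv[3]);zoff=float(sys.argv[4])
o=bot.get_obs();R=np.array(o["tcp_rot"]);tcp=np.array(o["ee_pos"])
RO={"top":(225,150,295,225),"side":(225,140,325,250)}
col=sys.argv[5]
def masks(n):
    im=up(Q[n],RO[n]);h=cv2.cvtColor(im,cv2.COLOR_RGB2HSV);H,Sa,V=[h[...,i].astype(int) for i in range(3)]
    c0,_=proj(Q[n],tcp+R[:,2]*zoff)[0],0
    if col=="brown": m=(H>8)&(H<20)&(Sa>140)&(V<190)&(V>60)
    if col=="white": m=(Sa<75)&(V>125)
    if col=="red": m=((H<8)|(H>172))&(Sa>150)&(V>60)
    dark=(V<60)
    return im,m,dark
a=np.linspace(0,2*np.pi,40,endpoint=False)
def ring(d,r):
    c=tcp+R@np.array([d[0],d[1],zoff+d[2]])
    return np.vstack([c+s*wid/2*R[:,2]+r*(np.cos(a)[:,None]*R[:,0]+np.sin(a)[:,None]*R[:,1]) for s in(-1,1)])
def rr(n,d,r=rad):
    A,B,C,Dd=RO[n];m=np.zeros(((Dd-B)*S,(C-A)*S),np.uint8);q=(proj(Q[n],ring(d,r))-[A,B]+.5)*S-.5
    if r==rad: cv2.fillConvexPoly(m,cv2.convexHull(np.round(q*16).astype(np.int32)),1,shift=4)
    else:
        for k in(0,40): pass
        p1=np.zeros_like(m);p2=np.zeros_like(m);cv2.fillConvexPoly(p1,np.round(q[:40]*16).astype(np.int32),1,shift=4);cv2.fillConvexPoly(p2,np.round(q[40:]*16).astype(np.int32),1,shift=4);m=p1
    return m>0
D_={n:masks(n) for n in RO}
outs=[]
for n in RO:
    im,m,dark=D_[n];pre=rr(n,(0,0,0));near=cv2.dilate(pre.astype(np.uint8),np.ones((33,33)))>0
    m=cv2.morphologyEx((m&near).astype(np.uint8),cv2.MORPH_OPEN,np.ones((5,5)));cs=max(cv2.findContours(m,cv2.RETR_EXTERNAL,cv2.CHAIN_APPROX_NONE)[0],key=cv2.contourArea);mm=np.zeros_like(m);cv2.drawContours(mm,[cs],-1,1,-1);mm=mm>0
    care=~(cv2.dilate(dark.astype(np.uint8),np.ones((5,5)))>0)
    # shift within image: tool x and y only (2 dof per view)
    f=lambda v:-((rr(n,(v[0],v[1],0))&mm&care).sum()/((rr(n,(v[0],v[1],0))|mm)&care).sum())
    r=minimize(f,[0,0],method="Nelder-Mead",options=dict(initial_simplex=[[0,0],[3,0],[0,3]],xatol=.05,fatol=1e-4));print(n,"tool x,y offs",r.x.round(2),"iou",-r.fun.round(3))
    s0=[proj(Q[n],spin(s)[0])[0] for s in(20,106)]
    vis=im.copy()
    for q,cc in((mm,(255,255,0)),(rr(n,(0,0,0)),(0,255,0)),(rr(n,(r.x[0],r.x[1],0)),(0,0,255)),(rr(n,(r.x[0],r.x[1],0),12.5),(255,0,255))):
        cs,_=cv2.findContours(q.astype(np.uint8),cv2.RETR_LIST,cv2.CHAIN_APPROX_NONE);cv2.drawContours(vis,cs,-1,cc,1)
    A,B,_,_=RO[n];pp=[tuple(np.round((q-[A,B]+.5)*S).astype(int).tolist()) for q in s0];cv2.line(vis,pp[0],pp[1],(0,255,255),1)
    outs.append(vis)
H=max(i.shape[0] for i in outs)
cv2.imwrite("pics/"+sys.argv[6],np.hstack([cv2.copyMakeBorder(i,0,H-i.shape[0],0,0,0) for i in outs])[...,::-1])
E
python3 rollfit.py P1.pkl 32 24 1.5 brown rf1.png
```

```text
top tool x,y offs [-4.17  2.27] iou 0.917
side tool x,y offs [0.12 4.09] iou 0.462
```

View pics/rf1.png

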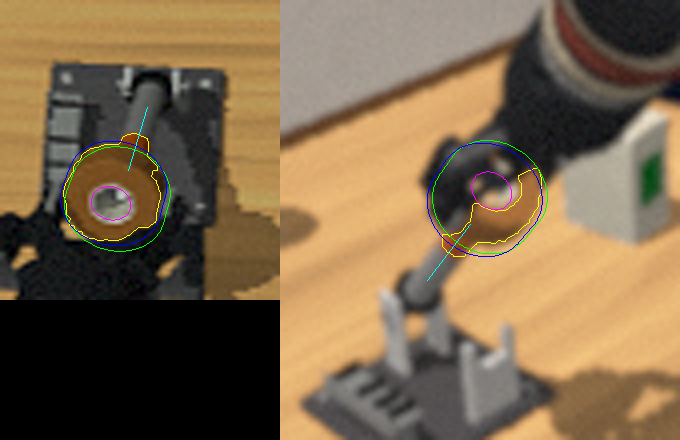

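```bash
cat > core.py <<'E'
from fit import *
from tgt import spin
import sys
def core(p,c3,near=9):  # centre of bright low-sat blob near predicted px
    uv=proj(p,c3)[0];a,b=int(uv[0])-14,int(uv[1])-14;im=cv2.resize(np.ascontiguousarray(p["pixels"][b:b+28,a:a+28]),None,fx=8,fy=8,interpolation=cv2.INTER_CUBIC)
    return uv,a,b,im
if __name__=="__main__":
    Q=pickle.load(open("P1.pkl","rb"));o=bot.get_obs();R=np.array(o["tcp_rot"]);tcp=np.array(o["ee_pos"])
    p=Q["top"];c3=tcp+R[:,2]*(1.5-12);uv,a,b,im=core(p,c3)
    h=cv2.cvtColor(im,cv2.COLOR_RGB2HSV);m=((h[...,1]<110)&(h[...,2]>70)).astype(np.uint8)
    yy,xx=np.mgrid[:224,:224];m[np.hypot(xx-8*(uv[0]-a),yy-8*(uv[1]-b))>70]=0
    c=max(cv2.findContours(m,cv2.RETR_EXTERNAL,cv2.CHAIN_APPROX_NONE)[0],key=cv2.contourArea)
    e=cv2.fitEllipse(cv2.convexHull(c));q=(np.array(e[0])+.5)/8-.5+[a,b];print("core seen",q.round(2),"pred",uv.round(2),"axes",np.round(np.array(e[1])/8,1), cv2.boundingRect(c))
    J=np.column_stack([proj(p,c3+d)[0]-uv for d in(R[:,0],R[:,1])]);print("offset tool x,y mm",np.linalg.solve(J,q-uv).round(2))
    # spindle in P0
    from fitd import M
    from tgt import D
    for n in("top","side"):
        for k,col in((0,"orange"),):
            _,oo=parts(D[3]);r=render(P[n],oo,D[0],D[1],np.radians(D[2]),ROI[n]);g=M[n][k]
            cc=lambda z:np.array([np.nonzero(z)[1].mean(),np.nonzero(z)[0].mean()])/S
            dd=cc(g)-cc(r);P0,RR,_=spin(92);u0=proj(P[n],P0)[0];J=np.column_stack([proj(P[n],P0+v)[0]-u0 for v in(RR[:,0],RR[:,1],RR[:,2])]);print(n,"orange seen-model px",dd.round(2),"areas",g.sum()/16,r.sum()/16,"J px/mm",J.round(2).tolist())
    # bar edges in P0 top: low-sat darkness profile rows along y at several s
    for s in(30,50,65):
        P0,RR,_=spin(s);t=np.arange(-18,18.1,.5);px=proj(P["top"],P0+t[:,None]*RR[:,1]).astype(np.float32)
        g=cv2.cvtColor(P["top"]["pixels"],cv2.COLOR_RGB2GRAY);v=cv2.remap(g,px[:,0],px[:,1],cv2.INTER_LINEAR).ravel();print(s,v[::3].astype(int).tolist())
E
sed -i 's/(h\[...,1\]>180)/(h[...,1]>165)/' fit.py
python3 core.py
```

```text
core seen [252.51 200.57] pred [253.2  201.81] axes [10.3 12.2] (65, 69, 95, 84)
offset tool x,y mm [-3.61  1.62]
top orange seen-model px [-0.15  0.24] areas 69.25 79.1875 J px/mm [[0.01, -0.37, 0.06], [0.32, -0.02, -0.19]]
side orange seen-model px [ 0.59 -0.8 ] areas 67.0 90.3125 J px/mm [[0.21, -0.32, -0.13], [0.33, 0.15, 0.17]]
30 [35, 36, 37, 34, 29, 34, 43, 52, 60, 68, 74, 78, 82, 86, 89, 90, 93, 95, 88, 80, 69, 60, 61, 62, 63]
50 [63, 66, 64, 61, 59, 54, 49, 52, 57, 66, 74, 77, 80, 83, 87, 91, 93, 95, 87, 78, 70, 63, 61, 60, 59]
65 [64, 64, 65, 64, 60, 54, 47, 49, 54, 57, 60, 63, 66, 69, 72, 72, 74, 79, 76, 71, 67, 63, 63, 63, 62]
```

```bash
python3 -m jog '{"hand":[-1,-1,-1,-1,-1],"dp":[[0.002,-0.0012,0],[0.002,-0.0012,0.02],[0.002,-0.0012,0.028],[0.002,-0.0012,0.036],[0.002,-0.0012,0.036]],"delta_rot":[[0,0,0],[0,0,0],[0,0,0],[0,0,0],[0,0,0]]}' 40
python3 - <<'E'
from tgt import *
o=bot.get_obs();print((np.array(o["tcp_rot"]).T@o["wrist_force"]).round(1),np.round(o["wrist_torque"],2))
E
```

```text
time_s: 6.58
ee_pos: [521.2, 132.3, 153.1]
tcp_rot: [[-0.772, 0.04, 0.634], [0.031, 0.999, -0.024], [-0.635, 0.001, -0.773]]
wrist_force: [0.7, 0.0, -1.4]
gripper_width: 63.0
[0.3 0.  1.5] [0.04 0.41 0.04]
```

```bash
python3 -m jog '{"hand":[-1,-1,-1,-1],"dp":[[0,0,0.01],[0,0,0.02],[0,0,0.03],[0,0,0.03]],"delta_rot":[[0,0,0],[0,0,0],[0,0,0],[0,0,0]]}' 40
python3 - <<'E'
from tgt import *
import pickle
o=bot.get_obs();print((np.array(o["tcp_rot"]).T@o["wrist_force"]).round(1),np.round(o["wrist_torque"],2))
a=bot.get_image("top");b=bot.get_image("side");pickle.dump({"top":a,"side":b},open("P2.pkl","wb"))
A=cv2.resize(a["pixels"][150:220,225:295],(400,400),interpolation=cv2.INTER_CUBIC);B=cv2.resize(b["pixels"][150:250,215:315],(400,400),interpolation=cv2.INTER_CUBIC)
cv2.imwrite("pics/st2.png",np.hstack([A,B])[...,::-1])
E
```

```text
time_s: 7.08
ee_pos: [540.2, 131.5, 129.2]
tcp_rot: [[-0.773, 0.04, 0.634], [0.031, 0.999, -0.025], [-0.634, 0.001, -0.773]]
wrist_force: [-0.1, 0.4, -2.3]
gripper_width: 63.1
[1.6 0.4 1.7] [ 0.03  0.41 -0.04]
```

View pics/st2.png

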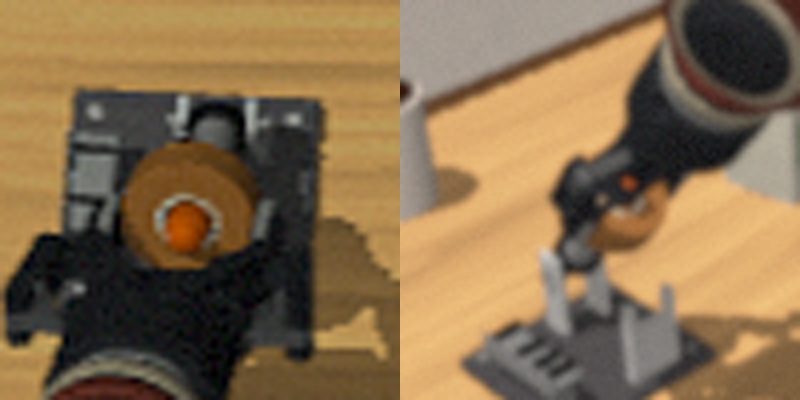

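The wide roll is on the spindle: the orange tip stands in the white core at st2 (185,228) top and (628,182) side. Next: release, retreat along the axis, and go to the middle roll.

```bash
python3 - <<'E'
from tgt import *
o=bot.get_obs();b=np.array(o["ee_pos"])-75*np.array(o["tcp_rot"])[:,2]
plan((b,None),([552.1,-233,120],Rdown(-3)),([552.1,-233,45],Rdown(-3)))
E
```

```text
t 7.17 p [540.4 131.7 130.3] w 63.2 F [ 0.4  0.4 -0.9]
dp [0.0, -0.0, -0.075] rot [0.0, 0.0, 0.0]
dp [-0.0138, -0.364, 0.0243] rot [31.2, 30.7, 86.8]
dp [0.0339, -0.364, 0.0822] rot [31.2, 30.7, 86.8]
```

```bash
python3 -m jog '{"hand":[1,1,1,1,1,1,1,1,1,1,1,1,1,1,1,1,1,1],"dp":[[0,0,0],[0,0,0],[0,0,0],[0,0,-0.04],[0,0,-0.08],[0,0,-0.085],[-0.0329,-0.364,0.0011],[-0.0329,-0.364,0.0011],[-0.0329,-0.364,0.0011],[-0.0329,-0.364,0.0011],[-0.0329,-0.364,0.0011],[-0.0329,-0.364,0.0011],[-0.0329,-0.364,0.0011],[-0.0329,-0.364,0.0011],[-0.0329,-0.364,0.0011],[-0.0329,-0.364,0.0011],[0.0339,-0.364,0.0822],[0.0339,-0.364,0.0822]],"delta_rot":[[0,0,0],[0,0,0],[0,0,0],[0,0,0],[0,0,0],[0,0,0],[31.2,30.7,86.8],[31.2,30.7,86.8],[31.2,30.7,86.8],[31.2,30.7,86.8],[31.2,30.7,86.8],[31.2,30.7,86.8],[31.2,30.7,86.8],[31.2,30.7,86.8],[31.2,30.7,86.8],[31.2,30.7,86.8],[31.2,30.7,86.8],[31.2,30.7,86.8]]}' 40
python3 - <<'E'
from h import *
import pickle
plan(([552.1,-233,16.5],Rdown(-3)))
a=bot.get_image("top");b=bot.get_image("side");pickle.dump({"top":a,"side":b},open("P3.pkl","wb"))
for p in(a,b):print([(x["rect"],x["confidence"]) for x in bot.recognise(p,"roll_wide_center")])
E
```

```text
time_s: 9.43
ee_pos: [550.9, -232.2, 42.1]
tcp_rot: [[0.05, 0.999, -0.001], [0.999, -0.05, 0.0], [0.0, -0.001, -1.0]]
wrist_force: [0.8, 0.0, 1.0]
gripper_width: 85.6
t 9.43 p [ 550.9 -232.2   42.1] w 85.6 F [0.8 0.  1. ]
dp [-0.0007, 0.0013, 0.0256] rot [-0.1, -0.0, 0.2]
[([463.9, 234.8, 27.2, 17.4], 0.69), ([343.8, 222.1, 19.2, 23.7], 0.65), ([259.4, 175.6, 20.9, 21.8], 0.62), ([417.4, 236.5, 19.1, 20.6], 0.3)]
[([351.6, 214.3, 19.5, 18.5], 0.78), ([261.0, 212.2, 28.3, 22.6], 0.62), ([267.1, 203.8, 14.9, 19.0], 0.35)]
```

```bash
python3 -m jog '{"hand":[1,1,1,-1,-1,-1,-1,-1],"dp":[[-0.0007,0.0013,0.014],[-0.0007,0.0013,0.0256],[-0.0007,0.0013,0.0256],[-0.0007,0.0013,0.0256],[-0.0007,0.0013,0.0256],[-0.0007,0.0013,0.0256],[-0.0007,0.0013,0.0256],[-0.0007,0.0013,0.0256]],"delta_rot":[[0,0,0],[0,0,0],[0,0,0],[0,0,0],[0,0,0],[0,0,0],[0,0,0],[0,0,0]]}' 40
python3 - <<'E'
from tgt import *
import pickle
from fit import *
from fitd import M
Q=pickle.load(open("P3.pkl","rb"));D=np.load("disp.npy");D[:4]=[542.3,132.6,-2.2,.88]
for n in("top","side"):
    im=up(Q[n],ROI[n]);o=cv2.morphologyEx(orange(im).astype(np.uint8),cv2.MORPH_OPEN,np.ones((9,9)))
    nn,l,st,ce=cv2.connectedComponentsWithStats(o);print(n,[(st[i,4]/16,(ce[i]/4).round(2).tolist()) for i in range(1,nn)],"P0",np.array([np.nonzero(M[n][0])[1].mean(),np.nonzero(M[n][0])[0].mean()])/4,M[n][0].sum()/16)
P0,R,u=spin(145);print(P0.round(1))
plan(([552,-233,150],None),(P0,R))
E
```

```text
time_s: 10.62
ee_pos: [554.2, -234.2, 20.9]
tcp_rot: [[0.052, 0.999, 0.002], [0.999, -0.052, -0.001], [-0.001, 0.002, -1.0]]
wrist_force: [-1.0, 0.7, 4.7]
gripper_width: 54.3
top [(np.float64(250.375), [32.73, 19.24]), (np.float64(70.375), [27.92, 33.72])] P0 [27.87861011 33.68637184] 69.25
side [(np.float64(66.5), [55.21, 38.66])] P0 [55.24790112 38.47854478] 67.0
[500.4 134.2 183.3]
t 10.62 p [ 554.2 -234.2   20.9] w 54.3 F [-1.   0.7  4.7]
dp [0.0009, -0.0021, -0.1291] rot [0.0, 0.0, 0.0]
dp [0.3649, -0.0728, -0.1629] rot [-31.2, -30.7, -86.8]
```

```bash
python3 -m jog '{"hand":[1,1,1,1,1,1],"dp":[[0,0,0],[0,0,0],[0.0005,-0.001,0.003],[0.0005,-0.001,0.003],[0.0005,-0.001,0.003],[0.0005,-0.001,0.003]],"delta_rot":[[0,0,0],[0,0,0],[0,0,0],[0,0,0],[0,0,0],[0,0,0]]}' 40
python3 -m jog '{"hand":[-1,-1,-1,-1,-1,-1],"dp":[[0,0,0],[0,0,0],[0,0,0],[0,0,0],[0,0,0],[0,0,0]],"delta_rot":[[0,0,0],[0,0,0],[0,0,0],[0,0,0],[0,0,0],[0,0,0]]}' 40
```

```text
time_s: 11.38
ee_pos: [552.5, -233.2, 16.7]
tcp_rot: [[0.052, 0.999, 0.0], [0.999, -0.052, -0.0], [-0.0, 0.0, -1.0]]
wrist_force: [0.1, -0.2, -0.1]
gripper_width: 85.4
time_s: 12.12
ee_pos: [553.0, -233.5, 17.4]
tcp_rot: [[0.053, 0.999, 0.001], [0.999, -0.053, -0.001], [-0.001, 0.001, -1.0]]
wrist_force: [0.3, -0.4, 5.7]
gripper_width: 54.6
```

```bash
python3 - <<'E'
from tgt import *
P0,R,u=spin(145);P0=P0+R@[.5,-1.2,0]
plan((P0,R))
E
```

```text
t 12.12 p [ 553.  -233.5   17.4] w 54.6 F [ 0.3 -0.4  5.7]
dp [0.3631, -0.072, -0.1659] rot [-31.2, -30.7, -86.9]
```

```bash
python3 -m jog '{"hand":[-1,-1,-1,-1,-1,-1,-1,-1,-1,-1,-1,-1,-1,-1,-1],"dp":[[0,0,-0.05],[0,0,-0.11],[0,0,-0.16],[0.3631,-0.072,-0.166],[0.3631,-0.072,-0.166],[0.3631,-0.072,-0.166],[0.3631,-0.072,-0.166],[0.3631,-0.072,-0.166],[0.3631,-0.072,-0.166],[0.3631,-0.072,-0.166],[0.3631,-0.072,-0.166],[0.3631,-0.072,-0.166],[0.3631,-0.072,-0.166],[0.3631,-0.072,-0.166],[0.3631,-0.072,-0.166]],"delta_rot":[[0,0,0],[0,0,0],[0,0,0],[-31.2,-30.7,-86.9],[-31.2,-30.7,-86.9],[-31.2,-30.7,-86.9],[-31.2,-30.7,-86.9],[-31.2,-30.7,-86.9],[-31.2,-30.7,-86.9],[-31.2,-30.7,-86.9],[-31.2,-30.7,-86.9],[-31.2,-30.7,-86.9],[-31.2,-30.7,-86.9],[-31.2,-30.7,-86.9],[-31.2,-30.7,-86.9]]}' 40
cat > look.py <<'E'
from tgt import *
import pickle,sys
o=bot.get_obs();R=np.array(o["tcp_rot"])
P0,RR,u=spin(145);print("tcp rel to spindle model, tool axes",(RR.T@(np.array(o["ee_pos"])-P0)).round(1),"F tool",(R.T@o["wrist_force"]).round(1))
a=bot.get_image("top");b=bot.get_image("side");pickle.dump({"top":a,"side":b},open(sys.argv[1]+".pkl","wb"))
A=cv2.resize(a["pixels"][150:220,225:295],(400,400),interpolation=cv2.INTER_CUBIC);B=cv2.resize(b["pixels"][150:250,215:315],(400,400),interpolation=cv2.INTER_CUBIC)
cv2.imwrite("pics/"+sys.argv[1]+".png",np.hstack([A,B])[...,::-1])
E
python3 look.py P4
```

```text
time_s: 14.0
ee_pos: [500.0, 133.4, 183.0]
tcp_rot: [[-0.771, 0.039, 0.635], [0.031, 0.999, -0.024], [-0.636, 0.001, -0.772]]
wrist_force: [0.5, 0.7, -0.2]
gripper_width: 54.7
tcp rel to spindle model, tool axes [ 0.5 -0.9  0. ] F tool [-0.2  0.7  0.5]
```

View pics/P4.png

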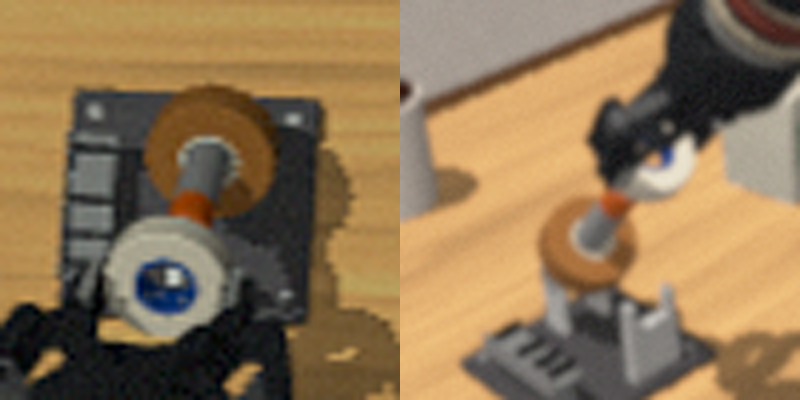

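Wide is seated at the flange, and the middle roll is held above the tip with its blue bore at P4 (167,284). I'll measure its lateral offset numerically.

```bash
cat > off.py <<'E'
from fit import *
import sys
Q=pickle.load(open(sys.argv[1]+".pkl","rb"));zf=float(sys.argv[2]);kind=sys.argv[3]
o=bot.get_obs();R=np.array(o["tcp_rot"]);tcp=np.array(o["ee_pos"]);p=Q["top"]
c3=tcp+R[:,2]*zf;uv=proj(p,c3)[0];a,b=int(uv[0])-14,int(uv[1])-14
im=cv2.resize(np.ascontiguousarray(p["pixels"][b:b+28,a:a+28]),None,fx=8,fy=8,interpolation=cv2.INTER_CUBIC);h=cv2.cvtColor(im,cv2.COLOR_RGB2HSV)
m=((h[...,0]>100)&(h[...,0]<135)&(h[...,1]>110)) if kind=="blue" else ((h[...,1]<110)&(h[...,2]>70))
m=m.astype(np.uint8);yy,xx=np.mgrid[:224,:224];m[np.hypot(xx-8*(uv[0]-a),yy-8*(uv[1]-b))>70]=0
c=max(cv2.findContours(m,cv2.RETR_EXTERNAL,cv2.CHAIN_APPROX_NONE)[0],key=cv2.contourArea)
e=cv2.fitEllipse(cv2.convexHull(c));q=(np.array(e[0])+.5)/8-.5+[a,b];print("seen",q.round(2),"pred",uv.round(2),"axes",np.round(np.array(e[1])/8,1))
J=np.column_stack([proj(p,c3+d)[0]-uv for d in(R[:,0],R[:,1])]);print("offset tool x,y mm",np.linalg.solve(J,q-uv).round(2))
E
python3 off.py P4 -3.6 blue
```

```text
seen [253.47 200.  ] pred [254.11 200.55] axes [ 8.4 10.6]
offset tool x,y mm [-1.56  1.59]
```

```bash
python3 -m jog '{"hand":[-1,-1,-1,-1,-1],"dp":[[0.0005,-0.0004,0],[0.0005,-0.0004,0.02],[0.0005,-0.0004,0.028],[0.0005,-0.0004,0.036],[0.0005,-0.0004,0.036]],"delta_rot":[[0,0,0],[0,0,0],[0,0,0],[0,0,0],[0,0,0]]}' 40
python3 -m jog '{"hand":[-1,-1,-1,-1],"dp":[[0,0,0.01],[0,0,0.02],[0,0,0.03],[0,0,0.03]],"delta_rot":[[0,0,0],[0,0,0],[0,0,0],[0,0,0]]}' 40
python3 look.py P5; python3 - <<'E'
from tgt import *
plan(([544.6,-324,150],Rdown(-3)),([544.6,-324,45],Rdown(-3)))
E
```

```text
time_s: 14.72
ee_pos: [521.9, 131.9, 153.8]
tcp_rot: [[-0.772, 0.038, 0.634], [0.029, 0.999, -0.024], [-0.635, 0.0, -0.773]]
wrist_force: [-0.3, 0.1, 0.2]
gripper_width: 54.1
time_s: 15.22
ee_pos: [540.9, 131.1, 130.0]
tcp_rot: [[-0.773, 0.038, 0.634], [0.029, 0.999, -0.024], [-0.634, -0.0, -0.773]]
wrist_force: [0.6, -1.1, -0.2]
gripper_width: 54.7
tcp rel to spindle model, tool axes [ 2.6 -1.6 67. ] F tool [-0.4 -1.   0.6]
t 15.32 p [541.1 131.3 131.1] w 54.3 F [ 0.1  0.1 -0.5]
dp [-0.0281, -0.4548, -0.0016] rot [31.2, 30.7, 86.9]
dp [0.0386, -0.4548, 0.0795] rot [31.2, 30.7, 86.9]
```

```bash
python3 - <<'E'
from fit import *
# orange tip relative to blue core in P5 top, and in side
Q=pickle.load(open("P5.pkl","rb"))
for n in ROI:
    im=up(Q[n],ROI[n]);h=cv2.cvtColor(im,cv2.COLOR_RGB2HSV)
    for nm,m in(("orange",orange(im)),("blue",(h[...,0]>100)&(h[...,0]<135)&(h[...,1]>110))):
        nn,l,st,ce=cv2.connectedComponentsWithStats(cv2.morphologyEx(m.astype(np.uint8),cv2.MORPH_OPEN,np.ones((5,5))))
        print(n,nm,[((st[i]/4).round(1)[:4].tolist(),st[i,4]/16) for i in range(1,nn) if st[i,4]>100])
E
```

```text
top orange [([20.5, 10.0, 22.8, 18.5], np.float64(201.0)), ([24.0, 29.2, 8.0, 9.8], np.float64(60.5))]
top blue []
side orange []
side blue []
```

```bash
python3 - <<'E'
from fit import *
for f in("P2","P5"):
    Q=pickle.load(open(f+".pkl","rb"));im=up(Q["top"],ROI["top"])
    nn,l,st,ce=cv2.connectedComponentsWithStats(cv2.morphologyEx(orange(im).astype(np.uint8),cv2.MORPH_OPEN,np.ones((5,5))))
    print(f,[((st[i]/4).round(1)[:4].tolist(),st[i,4]/16,(ce[i]/4).round(2).tolist()) for i in range(1,nn) if st[i,4]>100])
E
```

```text
P2 [([16.0, 19.8, 23.5, 22.2], np.float64(348.125), [27.74, 30.72])]
P5 [([20.5, 10.0, 22.8, 18.5], np.float64(201.0), [33.39, 17.16]), ([24.0, 29.2, 8.0, 9.8], np.float64(60.5), [27.84, 33.89])]
```

View pics/P5.png

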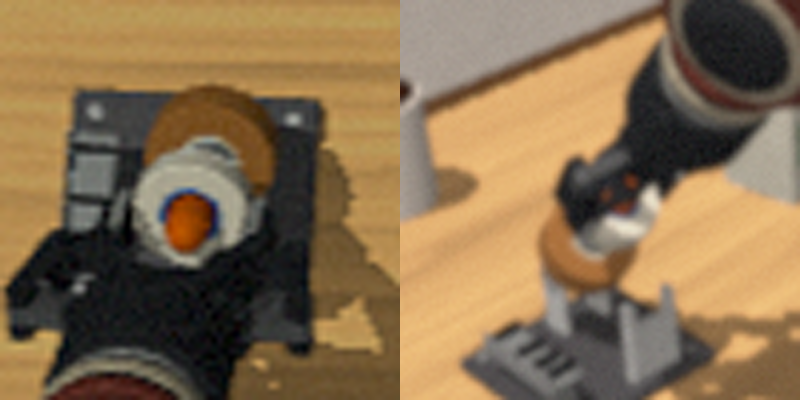

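The middle roll is threaded, with the orange tip inside its blue core at P5 (190,222). Next: release, retreat, and go to the narrow roll.

```bash
python3 -m jog '{"hand":[1,1,1,1,1,1,1,1,1,1,1,1,1,1,1,1,1,1,1],"dp":[[0,0,0],[0,0,0],[0,0,0],[0,0,-0.04],[0,0,-0.08],[0,0,-0.085],[-0.0281,-0.4548,-0.0016],[-0.0281,-0.4548,-0.0016],[-0.0281,-0.4548,-0.0016],[-0.0281,-0.4548,-0.0016],[-0.0281,-0.4548,-0.0016],[-0.0281,-0.4548,-0.0016],[-0.0281,-0.4548,-0.0016],[-0.0281,-0.4548,-0.0016],[-0.0281,-0.4548,-0.0016],[-0.0281,-0.4548,-0.0016],[-0.0281,-0.4548,-0.0016],[0.0386,-0.4548,0.0795],[0.0386,-0.4548,0.0795]],"delta_rot":[[0,0,0],[0,0,0],[0,0,0],[0,0,0],[0,0,0],[0,0,0],[31.2,30.7,86.9],[31.2,30.7,86.9],[31.2,30.7,86.9],[31.2,30.7,86.9],[31.2,30.7,86.9],[31.2,30.7,86.9],[31.2,30.7,86.9],[31.2,30.7,86.9],[31.2,30.7,86.9],[31.2,30.7,86.9],[31.2,30.7,86.9],[31.2,30.7,86.9],[31.2,30.7,86.9]]}' 40
python3 -m jog '{"hand":[1],"dp":[[0,0,0]],"delta_rot":[[0,0,0]]}'
python3 - <<'E'
from h import *
plan(([544.6,-324,16.5],Rdown(-3)))
E
```

```text
time_s: 17.7
ee_pos: [543.8, -322.5, 43.1]
tcp_rot: [[0.05, 0.999, -0.0], [0.999, -0.05, 0.0], [0.0, -0.0, -1.0]]
wrist_force: [0.0, 0.1, 0.3]
gripper_width: 85.2
time_s: 17.82
ee_pos: [541.5, -320.8, 40.6]
tcp_rot: [[0.05, 0.999, -0.007], [0.999, -0.05, 0.005], [0.005, -0.007, -1.0]]
wrist_force: [0.3, 0.3, 0.5]
gripper_width: 85.4
t 17.82 p [ 541.5 -320.8   40.6] w 85.4 F [0.3 0.3 0.5]
dp [-0.0032, 0.0035, 0.0241] rot [-0.4, -0.3, 0.1]
```

```bash
python3 -m jog '{"hand":[1,1,1],"dp":[[0,0,0],[0,0,0],[0,0,0]],"delta_rot":[[0,0,0],[0,0,0],[0,0,0]]}'
python3 - <<'E'
from h import *
plan(([544.6,-324,16.5],Rdown(-3)))
E
```

```text
time_s: 18.2
ee_pos: [545.9, -324.8, 47.6]
tcp_rot: [[0.052, 0.999, 0.003], [0.999, -0.052, -0.002], [-0.002, 0.003, -1.0]]
wrist_force: [-0.4, -0.8, 0.3]
gripper_width: 85.5
t 18.2 p [ 545.9 -324.8   47.6] w 85.5 F [-0.4 -0.8  0.3]
dp [0.0008, -0.0014, 0.0311] rot [0.2, 0.1, 0.0]
```

```bash
python3 -m jog '{"hand":[1,1,1,1,1,1],"dp":[[0,0,0.01],[0,0,0.02],[0,0,0.028],[0,0,0.028],[0,0,0.028],[0,0,0.028]],"delta_rot":[[0,0,0],[0,0,0],[0,0,0],[0,0,0],[0,0,0],[0,0,0]]}'
python3 -m jog '{"hand":[-1,-1,-1,-1,-1,-1],"dp":[[0,0,0],[0,0,0],[0,0,0],[0,0,0],[0,0,0],[0,0,0]],"delta_rot":[[0,0,0],[0,0,0],[0,0,0],[0,0,0],[0,0,0],[0,0,0]]}' 40
python3 - <<'E'
from tgt import *
P0,R,u=spin(145);P0=P0+R@[.5,-1.4,0]
plan((P0,R))
E
```

```text
time_s: 18.95
ee_pos: [545.0, -324.1, 17.7]
tcp_rot: [[0.053, 0.999, 0.001], [0.999, -0.053, -0.0], [-0.0, 0.001, -1.0]]
wrist_force: [-0.2, 0.9, -0.5]
gripper_width: 85.5
time_s: 19.7
ee_pos: [545.2, -324.3, 18.0]
tcp_rot: [[0.053, 0.999, 0.001], [0.999, -0.053, -0.001], [-0.001, 0.001, -1.0]]
wrist_force: [-0.2, 0.7, 5.2]
gripper_width: 45.2
t 19.7 p [ 545.2 -324.3   18. ] w 45.2 F [-0.2  0.7  5.2]
dp [0.454, -0.069, -0.1653] rot [-31.2, -30.7, -86.8]
```

```bash
python3 -m jog '{"hand":[-1,-1,-1,-1,-1,-1,-1,-1,-1,-1,-1,-1,-1,-1,-1,-1,-1],"dp":[[0,0,-0.05],[0,0,-0.11],[0,0,-0.16],[0.454,-0.069,-0.165],[0.454,-0.069,-0.165],[0.454,-0.069,-0.165],[0.454,-0.069,-0.165],[0.454,-0.069,-0.165],[0.454,-0.069,-0.165],[0.454,-0.069,-0.165],[0.454,-0.069,-0.165],[0.454,-0.069,-0.165],[0.454,-0.069,-0.165],[0.454,-0.069,-0.165],[0.454,-0.069,-0.165],[0.454,-0.069,-0.165],[0.454,-0.069,-0.165]],"delta_rot":[[0,0,0],[0,0,0],[0,0,0],[-31.2,-30.7,-86.8],[-31.2,-30.7,-86.8],[-31.2,-30.7,-86.8],[-31.2,-30.7,-86.8],[-31.2,-30.7,-86.8],[-31.2,-30.7,-86.8],[-31.2,-30.7,-86.8],[-31.2,-30.7,-86.8],[-31.2,-30.7,-86.8],[-31.2,-30.7,-86.8],[-31.2,-30.7,-86.8],[-31.2,-30.7,-86.8],[-31.2,-30.7,-86.8],[-31.2,-30.7,-86.8]]}' 40
python3 look.py P6; python3 off.py P6 3 white
python3 - <<'E'
from fit import *
Q=pickle.load(open("P6.pkl","rb"));o=bot.get_obs();R=np.array(o["tcp_rot"]);tcp=np.array(o["ee_pos"]);p=Q["top"]
im=up(p,(225,150,295,225));h=cv2.cvtColor(im,cv2.COLOR_RGB2HSV);m=((h[...,0]<6)|(h[...,0]>172))&(h[...,1]>150)&(h[...,2]>50)
m=cv2.morphologyEx(m.astype(np.uint8),cv2.MORPH_OPEN,np.ones((5,5)))
c=max(cv2.findContours(m,cv2.RETR_EXTERNAL,cv2.CHAIN_APPROX_NONE)[0],key=cv2.contourArea);e=cv2.fitEllipse(c)
q=(np.array(e[0])+.5)/S-.5+[225,150];c3=tcp+R[:,2]*9;uv=proj(p,c3)[0]
print("red ellipse",q.round(2),"pred mid",uv.round(2),np.round(np.array(e[1])/S,1),"tip px",proj(p,c3*0+__import__("tgt").spin(106)[0])[0].round(1))
J=np.column_stack([proj(p,c3+d)[0]-uv for d in(R[:,0],R[:,1])]);print(np.linalg.solve(J,q-uv).round(2))
E
```

```text
time_s: 21.82
ee_pos: [499.9, 133.0, 182.4]
tcp_rot: [[-0.771, 0.04, 0.635], [0.032, 0.999, -0.024], [-0.636, 0.001, -0.772]]
wrist_force: [0.1, -0.3, 0.2]
gripper_width: 45.1
tcp rel to spindle model, tool axes [ 0.9 -1.2  0.4] F tool [-0.3 -0.3 -0.1]
seen [254.11 198.59] pred [254.72 199.34] axes [ 9.7 11.6]
offset tool x,y mm [-2.17  1.49]
red ellipse [254.08 197.23] pred mid [255.1  198.13] [17.1 18.1] tip px [256.4 191.9]
[-2.56  2.55]
```

```bash
python3 -m jog '{"hand":[-1,-1,-1,-1,-1],"dp":[[0.0005,-0.0003,0],[0.0005,-0.0003,0.02],[0.0005,-0.0003,0.028],[0.0005,-0.0003,0.036],[0.0005,-0.0003,0.036]],"delta_rot":[[0,0,0],[0,0,0],[0,0,0],[0,0,0],[0,0,0]]}' 40
python3 -m jog '{"hand":[-1,-1,-1,-1],"dp":[[0,0,0.01],[0,0,0.02],[0,0,0.026],[0,0,0.026]],"delta_rot":[[0,0,0],[0,0,0],[0,0,0],[0,0,0]]}' 40
python3 look.py P7;  python3 - <<'E'
from fit import *
Q=pickle.load(open("P7.pkl","rb"));im=up(Q["top"],ROI["top"])
nn,l,st,ce=cv2.connectedComponentsWithStats(cv2.morphologyEx(orange(im).astype(np.uint8),cv2.MORPH_OPEN,np.ones((5,5))))
print([((st[i]/4).round(1)[:4].tolist(),st[i,4]/16,(ce[i]/4).round(2).tolist()) for i in range(1,nn) if st[i,4]>100])
E
```

```text
time_s: 22.55
ee_pos: [522.0, 131.8, 153.5]
tcp_rot: [[-0.772, 0.039, 0.634], [0.031, 0.999, -0.024], [-0.635, 0.001, -0.773]]
wrist_force: [-0.4, -0.7, -0.5]
gripper_width: 45.1
time_s: 23.05
ee_pos: [538.5, 131.2, 133.2]
tcp_rot: [[-0.772, 0.039, 0.634], [0.031, 0.999, -0.025], [-0.635, 0.001, -0.773]]
wrist_force: [-0.4, -0.8, 0.4]
gripper_width: 45.5
tcp rel to spindle model, tool axes [ 2.5 -1.6 63. ] F tool [ 0.  -0.8 -0.6]
[([22.8, 10.0, 20.5, 15.5], np.float64(96.6875), [34.56, 14.76]), ([20.0, 23.0, 17.0, 16.8], np.float64(184.5625), [28.34, 31.31])]
```

View pics/P7.png

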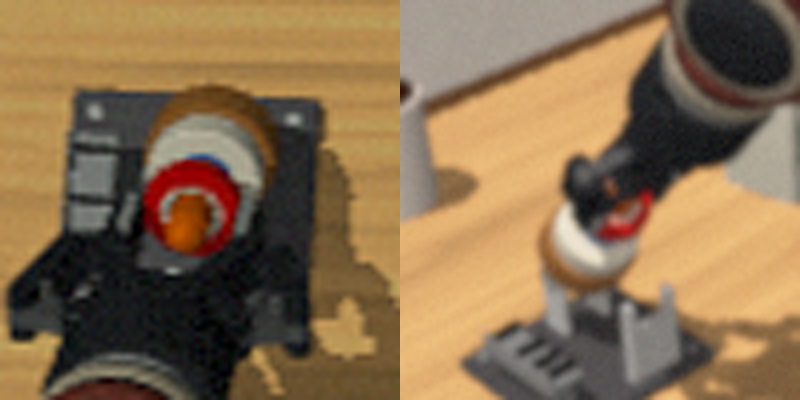

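The narrow roll is threaded with the tip in its core at P7 (188,222), and the stack is in the right order below it. Next: release and retreat, then plan the swing-down.

```bash
python3 -m jog '{"hand":[1,1,1,1,1,1,1,1,1],"dp":[[0,0,0],[0,0,0],[0,0,0],[0,0,-0.04],[0,0,-0.08],[0,0,-0.085],[0,0,-0.085],[0,0,-0.085],[0,0,-0.085]],"delta_rot":[[0,0,0],[0,0,0],[0,0,0],[0,0,0],[0,0,0],[0,0,0],[0,0,0],[0,0,0],[0,0,0]]}' 40
cat > sw.py <<'E'
from tgt import *
def C(th,r=110,over=0):
    a=np.radians(D[2]);c,s=np.cos(a),np.sin(a);Rz=np.array([[c,-s,0],[s,c,0],[0,0,1]])
    v=np.array([60-r*np.cos(th)+10.5*np.sin(th)+11,0,60+r*np.sin(th)+10.5*np.cos(th)+11-over])
    y=Rz@[0,1,0];z=np.array([0,0,-1.]);return np.array([D[0],D[1],0])+Rz@v,np.column_stack([np.cross(y,z),y,z])
E
python3 - <<'E'
from sw import *
import pickle
from fit import *
a=bot.get_image("top");b=bot.get_image("side");pickle.dump({"top":a,"side":b},open("P8.pkl","wb"))
for n,p in(("top",a),("side",b)):
    im=up(p,ROI[n]);nn,l,st,ce=cv2.connectedComponentsWithStats(cv2.morphologyEx(orange(im).astype(np.uint8),cv2.MORPH_OPEN,np.ones((9,9))))
    print(n,[(st[i,4]/16,(ce[i]/4).round(2).tolist()) for i in range(1,nn) if st[i,4]>100])
p,R=C(.88);print(p.round(1));plan((p+[0,-1.3,30],R))
o=bot.get_obs();print((np.array(o["ee_pos"])),np.round(o["q"],0))
E
```

```text
time_s: 24.28
ee_pos: [484.4, 133.1, 197.9]
tcp_rot: [[-0.773, 0.04, 0.633], [0.031, 0.999, -0.025], [-0.634, 0.0, -0.774]]
wrist_force: [-0.6, 0.3, -0.5]
gripper_width: 86.0
top [(np.float64(58.9375), [32.17, 12.68]), (np.float64(7.875), [40.5, 16.38]), (np.float64(81.0625), [31.83, 24.33]), (np.float64(78.875), [27.89, 33.65])]
side [(np.float64(77.1875), [54.62, 38.93]), (np.float64(18.0), [44.69, 45.82]), (np.float64(19.75), [52.24, 51.78])]
[551.3 132.3 162.5]
t 24.38 p [484.5 133.2 198.4] w 85.6 F [-0.5  0.5 -0.3]
dp [-0.0479, 0.0004, 0.047] rot [0.0, 39.4, -0.1]
[484.53290516 133.17155172 198.44047707] [ 12. -37. 134. -12.  45. -70.]
```

```bash
python3 -m jog '{"hand":[-1,-1,-1,-1,-1,-1,-1,-1,-1,-1],"dp":[[-0.019,0,-0.023],[-0.019,0,-0.023],[-0.019,0,-0.023],[-0.019,0,-0.023],[-0.048,0.0004,0.047],[-0.048,0.0004,0.047],[-0.048,0.0004,0.047],[-0.048,0.0004,0.047],[-0.048,0.0004,0.047],[-0.048,0.0004,0.047]],"delta_rot":[[0,39.4,0],[0,39.4,0],[0,39.4,0],[0,39.4,0],[0,39.4,0],[0,39.4,0],[0,39.4,0],[0,39.4,0],[0,39.4,0],[0,39.4,0]]}' 40
python3 - <<'E'
from sw import *
T=[]
for th in(.88,.78,.68,.58,.48,.38,.28,.18,.09,0.0):
    p,R=C(th,over=1.0);T.append((p+[0,-1.3,0],R))
plan(*T)
E
```

```text
time_s: 25.62
ee_pos: [551.4, 131.3, 195.2]
tcp_rot: [[-0.999, 0.039, 0.004], [0.039, 0.999, 0.001], [-0.004, 0.001, -1.0]]
wrist_force: [0.6, -0.1, -0.1]
gripper_width: 0.2
t 25.62 p [551.4 131.3 195.2] w 0.2 F [ 0.6 -0.1 -0.1]
dp [0.0002, -0.0004, 0.0337] rot [0.1, 0.2, -0.0]
dp [0.009, -0.0004, 0.0403] rot [0.1, 0.2, -0.0]
dp [0.0172, -0.0004, 0.0478] rot [0.1, 0.2, -0.0]
dp [0.0245, -0.0005, 0.056] rot [0.1, 0.2, -0.0]
dp [0.031, -0.0005, 0.0649] rot [0.1, 0.2, -0.0]
dp [0.0366, -0.0005, 0.0745] rot [0.1, 0.2, -0.0]
dp [0.0412, -0.0005, 0.0845] rot [0.1, 0.2, -0.0]
dp [0.0447, -0.0005, 0.095] rot [0.1, 0.2, -0.0]
dp [0.047, -0.0005, 0.1047] rot [0.1, 0.2, -0.0]
dp [0.0485, -0.0006, 0.1145] rot [0.1, 0.2, -0.0]
```

```bash
python3 -m jog '{"hand":[-1,-1,-1,-1,-1,-1,-1],"dp":[[0,-0.0004,0.02],[0,-0.0004,0.0337],[0.009,-0.0004,0.0403],[0.0172,-0.0004,0.0478],[0.0245,-0.0005,0.056],[0.031,-0.0005,0.0649],[0.031,-0.0005,0.0649]],"delta_rot":[[0,0,0],[0,0,0],[0,0,0],[0,0,0],[0,0,0],[0,0,0],[0,0,0]]}' 40
python3 - <<'E'
from sw import *
T=[]
for th in(.48,.28,.09,0.0):
    p,R=C(th,over=1.0);T.append((p+[0,-1.3,0],R))
plan(*T)
from fit import *
p=bot.get_image("side");im=up(p,ROI["side"]);nn,l,st,ce=cv2.connectedComponentsWithStats(cv2.morphologyEx(orange(im).astype(np.uint8),cv2.MORPH_OPEN,np.ones((9,9))))
print([(st[i,4]/16,(ce[i]/4).round(2).tolist()) for i in range(1,nn) if st[i,4]>100])
E
```

```text
time_s: 26.5
ee_pos: [518.9, 132.0, 127.6]
tcp_rot: [[-0.999, 0.039, -0.002], [0.039, 0.999, 0.001], [0.002, 0.001, -1.0]]
wrist_force: [1.0, -0.5, 0.3]
gripper_width: -0.3
t 26.5 p [518.9 132.  127.6] w -0.3 F [ 1.  -0.5  0.3]
dp [-0.0016, 0.0002, -0.0025] rot [0.1, -0.1, -0.0]
dp [0.0084, 0.0002, 0.0172] rot [0.1, -0.1, -0.0]
dp [0.0142, 0.0002, 0.0373] rot [0.1, -0.1, -0.0]
dp [0.0155, 0.0002, 0.0472] rot [0.1, -0.1, -0.0]
[(np.float64(33.75), [49.8, 53.94]), (np.float64(61.4375), [63.2, 53.97])]
```

```bash
python3 -m jog '{"hand":[-1,-1,-1,-1,-1,-1,-1,-1],"dp":[[0,0,0],[0.004,0,0.0071],[0.0084,0,0.0172],[0.012,0,0.0275],[0.0142,0,0.0373],[0.0155,0,0.0472],[0.0155,0,0.0472],[0.0155,0,0.0472]],"delta_rot":[[0,0,0],[0,0,0],[0,0,0],[0,0,0],[0,0,0],[0,0,0],[0,0,0],[0,0,0]]}' 40
cat > th.py <<'E'
from sw import *
from fit import *
p,R=C(0);plan((p+[0,-1.3,0],R))
p=bot.get_image("side");im=up(p,ROI["side"]);nn,l,st,ce=cv2.connectedComponentsWithStats(cv2.morphologyEx(orange(im).astype(np.uint8),cv2.MORPH_OPEN,np.ones((9,9))))
print([(st[i,4]/16,(ce[i]/4).round(2).tolist()) for i in range(1,nn) if st[i,4]>100])
for th in(.5,.1,.05,0):
    z=render(p,parts(th)[1],D[0],D[1],np.radians(D[2]),ROI["side"]);print(th,np.array([np.nonzero(z)[1].mean(),np.nonzero(z)[0].mean()])/4)
E
python3 th.py
```

```text
time_s: 27.55
ee_pos: [505.1, 132.6, 81.4]
tcp_rot: [[-0.999, 0.039, 0.001], [0.039, 0.999, 0.001], [-0.001, 0.001, -1.0]]
wrist_force: [-1.3, -0.8, 5.4]
gripper_width: 0.1
t 27.55 p [505.1 132.6  81.4] w 0.1 F [-1.3 -0.8  5.4]
dp [0.0018, 0.0001, -0.0001] rot [0.1, 0.1, -0.1]
[(np.float64(53.0625), [54.06, 62.72]), (np.float64(50.0625), [67.94, 70.89])]
0.5 [61.61330049 52.69299789]
0.1 [65.96993671 67.09762658]
0.05 [66.26878522 68.79257984]
0 [66.47749845 70.4788951 ]
```

```bash
python3 -m jog '{"hand":[-1,-1,-1,-1],"dp":[[0.001,0,0.001],[0.001,0,0.002],[0.001,0,0.003],[0.001,0,0.003]],"delta_rot":[[0,0,0],[0,0,0],[0,0,0],[0,0,0]]}' 40; python3 th.py | head -3
```

```text
time_s: 28.1
ee_pos: [505.2, 132.6, 81.2]
tcp_rot: [[-0.999, 0.039, 0.002], [0.039, 0.999, 0.001], [-0.002, 0.001, -1.0]]
wrist_force: [-7.4, -1.9, 16.9]
gripper_width: -0.1
t 28.1 p [505.2 132.6  81.2] w -0.1 F [-7.4 -1.9 16.9]
dp [0.0018, 0.0001, -0.0003] rot [0.0, 0.1, -0.0]
[(np.float64(50.9375), [54.02, 62.58]), (np.float64(48.125), [68.17, 70.98])]
```

```bash
python3 -m jog '{"hand":[-1,-1,-1,-1,-1,-1,-1,-1,-1],"dp":[[0,0,-0.004],[0,0,-0.02],[0,0,-0.07],[0,0,-0.13],[0.05,0,-0.18],[0.1,0,-0.2],[0.1,0,-0.2],[0.1,0,-0.2],[0.1,0,-0.2]],"delta_rot":[[0,0,0],[0,0,0],[0,0,0],[0,0,0],[0,0,0],[0,0,0],[0,0,0],[0,0,0],[0,0,0]]}' 40; python3 look.py P9; python3 th.py|head -3
python3 - <<'E'
from h import *
import pickle
Q=pickle.load(open("P9.pkl","rb"));a=pickle.load(open("P0.pkl","rb"))
im=Q["side"]["pixels"][150:250,195:345];t=Q["top"]["pixels"][140:290,175:475]
cv2.imwrite("pics/end.png",np.vstack([cv2.resize(np.hstack([im,Q["top"]["pixels"][150:250,225:275]]),(800,400),interpolation=cv2.INTER_CUBIC)[:, :],cv2.resize(t[:75*2],(800,200*2))[:200] if 0 else cv2.copyMakeBorder(cv2.resize(t,(400,200),interpolation=cv2.INTER_CUBIC),0,0,0,400,0)])[...,::-1])
for l in("tumbler_center","carton_center","stapler_center","ring_box_center"):
    print(l,[np.round(bot.recognise(Q["top"],l)[0]["rect"]) if bot.recognise(Q["top"],l) else None],)
E
```

```text
time_s: 29.28
ee_pos: [404.1, 136.1, 276.9]
tcp_rot: [[-0.999, 0.04, -0.002], [0.04, 0.999, 0.0], [0.002, 0.0, -1.0]]
wrist_force: [-0.2, -0.2, -0.8]
gripper_width: 0.4
tcp rel to spindle model, tool axes [  14.6   -1.8 -133.4] F tool [ 0.2 -0.2  0.8]
t 29.38 p [404.2 136.1 277. ] w 0.2 F [ 0.5  0.5 -0.1]
dp [-0.0996, 0.0005, 0.1953] rot [0.0, -0.1, -0.1]
[(np.float64(58.125), [54.73, 62.09]), (np.float64(70.9375), [67.28, 70.0])]
tumbler_center [array([352., 263.,  23.,  23.])]
carton_center [array([343., 158.,  21.,  33.])]
stapler_center [array([190., 200.,  14.,   9.])]
ring_box_center [array([417., 237.,  22.,  19.])]
```

View pics/end.png

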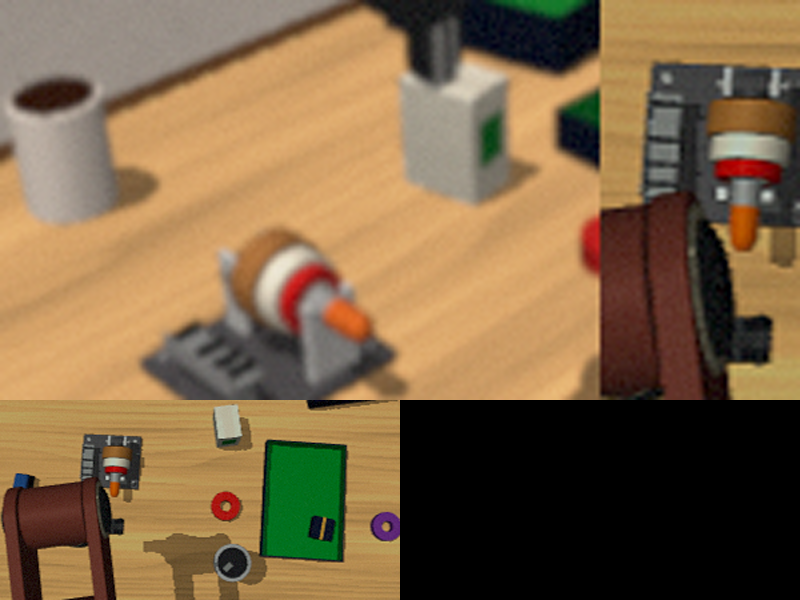

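The last picture shows wide, middle and narrow in order from the flange, the orange end in the saddle slot, and the tumbler, carton and gift box where they were. Handing in.

```bash
python3 -c "
from bench import bot
print(bot.close_job())"
```

```text
the job is handed in; nothing more can be done
None
```

The dispenser is loaded and I handed the job in at about 29.5 s of the 72 s allowed. The three rolls went on in order: kraft wide against the flange, then the white/blue middle, then the red/white narrow. I pushed the spindle down with closed fingers, then withdrew the arm clear of everything.

**Last checks:**
- **Spindle home:** the last push reached about 17 N up and 18 N in all, and the fingertips moved only 0.2 mm, so it is on its firm stop. The tip stayed within about 1 px of the modelled home position after the fingers left.
- **Rolls:** the final picture shows all three side by side in the right order, with the orange end in the saddle slot.
- **Bystanders:** the tumbler, carton, small gift box and the red and purple look-alikes stand where they were, within 1–2 px.

**Not fully agreeing or not confirmed:**
- **Stapler:** at the end the arm hid most of it from the top camera, so its detection was only partial. I did not check it separately in the side view, but the arm only passed high above it.
- **Camera against arm:** the two disagreed by about 1.6 mm sideways, which I corrected before each threading.
- **Middle roll:** the first grip sat about 4 mm too high, so I gripped it again lower.

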